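Set up the label camera and show it the herb jar

ROBOT

A 6-joint arm with a two-finger parallel gripper is mounted at the origin on a cart in front of the work surface, level with it; the furniture and walls round the work are solid. World frame = base frame: x ahead of the robot, y to its left, z up, the work surface at z = 0. Lengths are in m, angles in rad, forces in N, time in s.
With the tool pointing down it reaches from about 0.35 to 0.775 m from the base axis. Payload 5.5 kg.
Tool frame: the origin (TCP) lies at the very end of the fingers, on their centre line; the grasp point (between the pads) lies env.hold_point_z behind it (env.hold_point_z is the distance from the TCP to the grasp point, in m); z points along the fingers, y is the line along which they close (so a half turn about z gives the same grasp; the last joint's range is limited). The gripper opens to 85 mm and grips with 20 to 120 N. Pads are 22 mm wide; open, the fingers measure 114 mm over their backs; the gripper's body (76 mm by 85 mm) begins 54 mm behind the grasp point. The pads swing forward as they close: fully open they stand 13 mm farther back than shut.
Start: joints at [1.138, 0.313, 0.046, 1.304, 0, 1.431], TCP at [0.166, 0.551, 0.231] pointing down, gripper open.
Joint ranges: [-2.76, 2.76], [-0.86, 1.69], [-1.03, 1.26], [-2.2, 2.34], [-1.47, 1.5], [-3.14, 3.14]. Speed limits (rad/s): [2.57, 2.57, 3.14, 3.14, 3.14, 3.14].

INTERFACE

Orientations are given as a unit quaternion [w, x, y, z].
In Python, from workcell import env gives the robot as it stands.
- The arm moves only by the tool carry_out, never from a script. Its argument "steps" is a list of rows, each a list of 3 entries, a list of its own where there are three numbers: the turn, a rotation vector about the tool's x, y, z in degrees, then the shift along the tool's x, y, z in cm, then the closure in counts, from 0 (fully open) to 255 (shut). A call has exactly 8 rows; each row is the pose to reach, as a shift and turn from the pose commanded when the call began, along the tool's axes at that moment; what a row does not reach only later rows make up. A row lasts 1/8 s, in which the tool goes at most 62.5 mm and 10.7 degrees, less where a joint would pass 70% of its speed; a pose out of reach is approached as far as the arm can. A call with a gripper value outside its range is refused whole. The fingers move at their own pace and stop on an object; "force" is the grip in N (left out, the last holds). Time passes only in rows, so rows that repeat a pose let the fingers close, or fill a call up. It gives the time, the measured TCP pose, the force, the opening and the grip force at its end, in the units of the state.
- env.get_state(): the state, without advancing time (a new reading comes with each control period).
- env.read_camera(name): name is "scene" or "top" or "wrist"; returns (picture, depth): 400x640x3 uint8, red, green, blue; 400x640 float32, m along the optical axis (not along the pixel's ray), 0 where there is no reading.
- env.get_calibration(name): a dict with "fx", "fy", "cx", "cy" (pixels), "origin" and "orientation" of the camera in the world. Camera axes: x right, y up, looking along -z (the intrinsics and any distortion apply to the point x, -y, -z); pixel columns grow to the right and rows downward; lengths in m; the calibration is good to about 2 mm. A picture is of the moment at which its call begins: read the wrist's pose just before it. get_calibration takes no time and is no camera call; for the wrist camera it gives the pose at the moment of the call.
- env.hand_in(): hands the job in; it is judged then, once.
The state is a dict: "clock": time; "joint_pos": joint angles; "qvel": joint speeds; "tau": joint torques, N m; "tcp_pos": TCP position; "orientation": TCP orientation; "wrist_force": force on the tool from outside, world axes, zero at the start; "ft_torque": the same for the moment, N m; "finger_gap": finger opening in m; "grip_force": force on a finger pad.
Only numpy, scipy, OpenCV 4.12 (cv2) and the standard library are available. Lean on these libraries where they do the work, as an engineer would, in place of code of your own. Each camera call takes 0.05 s, during which the arm holds its last target. There are 200 camera calls.

TASK

The label camera on its rail has been pushed aside: swing its red clamp lever fully free before you move it, slide the camera until its red pointer stands at the yellow mark, and clamp it again. Then take the herb jar (plain red cap, green leaf on its cream and dark blue label) out of the wooden rack and hold it up to the camera, upright, with the middle of its label straight in front of the lens, facing it squarely, 100 mm away. Finish while still holding it there in the air, and leave the other jars and the things round about as they are.

Things in the scene. Friction and masses are not known exactly. Their poses are not given: they have to be found in the camera images.
- station: Dark steel base plate, fixed, 235 (x) x 380 (y) x 6 mm, with an aluminium rail along y near its far edge. Origin at table level under the middle of the rail; own x points away from the robot (turned by up to 0.15 rad), own y along the rail to the left. The plate runs from own x = -170 to +65 mm. A yellow mark is painted across its near edge at own y = +40 mm.
- mark (a point): Middle of the yellow mark (5 mm wide along the rail) on the near edge of the base plate, fixed to it
- pointer (a point): Tip of the red pointer on the near edge of the camera's carriage; it is at the mark when the two have the same place along the rail (station's y)
- carriage (a joint): Position of the camera carriage along the rail, 0 to 0.160 m, growing to the station's +y (left); at the mark it reads 0.120. Lever free: it slides with 3 N of friction. Lever clamped: the brake holds it against about 15 N (it lets go fully past 0.8 rad). Grey deck, 150 x 130 mm, top 39 mm above the table; a post at its far end bears the white camera, 64 mm wide, up to 206 mm high.
- camera_knob (a point): Top centre of the upright round black knob for sliding the carriage (24 mm diameter, standing 42 mm above the deck, its top 81 mm above the table), at the deck's near right. The lever's vertical axis lies 25 mm further along the station's +x and 75 mm further along its +y. It may be pinched from above.
- clamp_lever (a joint): Angle of the red clamp lever about a vertical axis on the carriage: 0 clamped (lever points to the station's +y, left, along the rail), 1.57 free (lever points to the station's -x, towards the robot); it turns counter-clockwise from above as it opens, with 0.10 N m of friction, plus a little from the brake below 0.8, and stays where it is left
- lever_tip (a point): Top centre of the upright round red grip at the end of the clamp lever (18 mm diameter; the grip stands 30 mm clear above the lever arm; its top is 98 mm above the table); 75 mm from the lever's axis. It may be pinched from above and turns between the fingers.
- lens (a point): Centre of the lens's front face, 180 mm above the table, on the carriage. The lens (42 mm black barrel) looks level along the station's -x, towards the robot. The camera housing lies behind it
- rack: Wooden jar rack, fixed, 76 (x) x 262 (y) x 24 mm, three round seats (49 mm, 18 mm deep, floor 6 mm above the table) in a row along its y, 85 mm apart. Origin at the centre of its underside.
- herb_jar: Spice jar with a plain red cap and a cream and dark blue label with a green leaf, 45 mm diameter, 108 mm tall, 0.11 kg give or take 30 percent, standing in one of the seats. Origin at the centre of its underside, z up its axis; the middle of its front label faces the jar's own -x. The cap (45 mm diameter) is the top 21 mm.
- herb_label (a point): Middle of the front of the herb jar's label, on the jar's side 22 mm from its axis (towards own -x) and 45 mm above its underside
- orange_jar: The other spice jar (orange-yellow), 44 mm diameter, 98 mm tall, in the rack; to be left there
- salt: Salt shaker with grey top, 44 mm diameter, 90 mm tall, in the rack; to be left there
- rice_tub: White lidded food tub, 103 x 144 x 56 mm, loose on the table; leave it alone
- timer: Red and white round kitchen timer, 62 mm diameter, 40 mm high, loose on the table; leave it alone
Things that resemble listed ones, but are neither listed nor needed, are in the scene too. What is shaped like the herb_jar but purple is not meant.

How it is judged:
On the way, in this order (a step that is already met when the one before it is completed fails the run):
1. the clamp lever is swung free (past 1.2 rad) while the camera is still within 10 mm of where it stood (value of joint clamp_lever above 1.2 rad and distance of lens from where it was at the start of the episode below 0.01 m), for 0.1 s.
2. with the lever free, the camera is slid to within 8 mm of the mark (value of joint clamp_lever above 0.9 rad and value of joint carriage between 0.112 and 0.128 m), for 0.2 s.
3. the lever is clamped again (below 0.2 rad) with the camera at the mark (value of joint clamp_lever below 0.2 rad and value of joint carriage between 0.112 and 0.128 m), for 0.2 s.
At the end, for the whole second after the job is handed in: Lever below 0.2 rad, carriage within 8 mm of the mark; jar held still in the air by the fingers, clear of the station, upright within 0.2 rad, label facing the lens within 0.26 rad, its middle within 18 mm of the lens axis sideways and in height, 75 to 125 mm from the lens (all of step 3 and x of herb_label in the frame of lens between -0.125 and -0.075 m and y of herb_label in the frame of lens between -0.018 and 0.018 m and z of herb_label in the frame of lens between -0.018 and 0.018 m and x of lens in the frame of herb_jar below -0.07 m and angle between the x axis of herb_jar and the x axis of station, either way round below 0.26 rad and angle between herb_jar's own z axis and vertical below 0.2 rad and contact force between the fingers and herb_jar above 1 N and contact force between herb_jar and station below 0.1 N and linear speed of herb_jar below 0.03 m/s); the arm keeps its last pose, push and grip.
It fails at once if another jar of the rack is lifted or knocked (moved by more than 20 mm) (distance of any of orange_jar, salt from where it was at the start of the episode above 0.02 m).
It fails at once if the food tub or the timer is shoved by more than 20 mm (distance of any of rice_tub, timer from where it was at the start of the episode above 0.02 m).
It also fails if it takes over 72 s, if anything falls off the work surface, if the arm or the gripper's body presses on something with over 40 N, if the wrist force passes 120 N, or if a joint passes its speed limit or range.

## Working session

There is one attempt and no reset: what is moved stays moved. The work goes in short steps, Python scripts to look and compute and a tool call to move; the robot and the scene stay as the last step left them, time stands still between calls to the robot, and variables do not carry over. Pictures are saved under pics/ and viewed, at most 10 in all, crops included, and the job is handed in when it is done.

Besides the shell and the picture viewer there is one more tool, called after "Call:" by a JSON object that holds its "method" and its "body", one argument or row to a line. carry_out: Moves the arm, as the interface text tells. Its arguments: {"type":"object","properties":{"steps":{"type":"array","items":{"type":"array"}},"force":{"type":"number"}},"required":["steps"]}

```bash
mkdir -p pics; ls
python3 - <<'E'
from workcell import env
import cv2,numpy as np
print(env.get_state(), env.hold_point_z)
for n in("scene","top"):
    p,d=env.read_camera(n); cv2.imwrite(f"pics/{n}0.png",p[:,:,::-1]); np.save(f"pics/{n}0.npy",d); print(n,env.get_calibration(n))
E
```

```text
pics
{'clock': 0.0, 'joint_pos': array([ 1.13839542e+00,  3.13982556e-01,  4.50021752e-02,  1.30359579e+00,
       -9.78651710e-06,  1.43115812e+00]), 'qvel': array([ 0.0025153 , -0.00108595,  0.00049575,  0.00095432,  0.00017662,
        0.00116576]), 'tau': array([ 2.57716478e-03, -4.80625176e+01,  2.98536193e+01,  1.92100334e-02,
        5.23736787e-05,  9.24130916e-06]), 'tcp_pos': array([0.1657664 , 0.55006714, 0.2304285 ]), 'orientation': array([-2.46384823e-04,  1.45859081e-01,  9.89304977e-01, -8.55150702e-04]), 'wrist_force': array([-0.0866577 ,  0.32379443, -0.21232296]), 'ft_torque': array([ 0.05428768, -0.02709508,  0.00079747]), 'grip_force': 0.0, 'finger_gap': 0.08519485336394475} 0.0187
scene {'fx': 363.334828778181, 'fy': 363.334828778181, 'cx': 325.2734854462245, 'cy': 202.59227284227612, 'origin': array([ 0.21844854, -0.52946219,  0.80700725]), 'orientation': array([ 0.90739822,  0.31485292, -0.09670235, -0.26104554])}
top {'fx': 502.4678134066561, 'fy': 502.4678134066561, 'cx': 319.50760288038725, 'cy': 208.05939518878407, 'origin': array([ 0.36671012, -0.07112388,  1.55158295]), 'orientation': array([-0.69888295, -0.02988268,  0.02932796,  0.71400946])}
```

View pics/scene0.png

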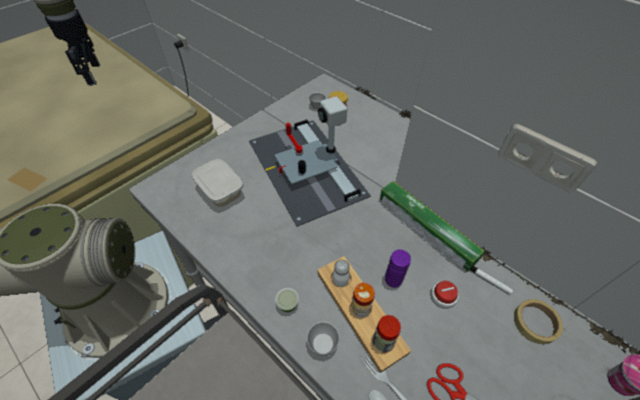

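View pics/top0.png

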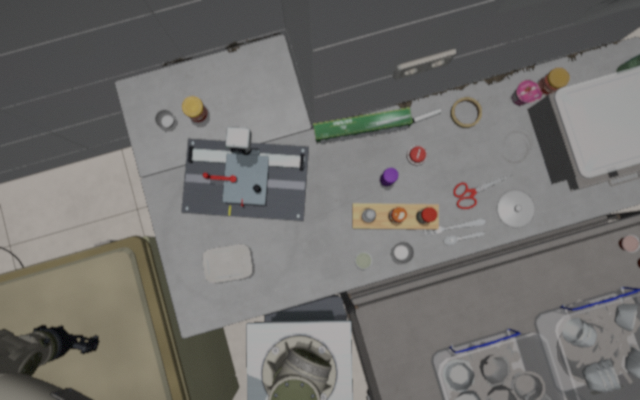

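The scene picture shows the rack with the salt shaker at (342,268), the orange jar at (363,295) and the red-capped jar at (388,330). The top picture shows the station with its knob near (257,188), lever tip near (207,177), pointer near (242,204) and yellow mark near (229,211); the herb cap is near (429,215). I'll look at enlarged crops next.

```bash
cat > h.py <<'E'
from workcell import env
import numpy as np,cv2
from scipy.spatial.transform import Rotation as R
def rot(q): return R.from_quat(np.roll(q,-1))
def px2w(c,u,v,z):
    r=rot(c["orientation"]).apply([(u-c["cx"])/c["fx"],-(v-c["cy"])/c["fy"],-1])
    o=np.array(c["origin"]); return o+r*(z-o[2])/r[2]
def w2px(c,p):
    q=rot(c["orientation"]).inv().apply(np.array(p)-c["origin"]); return c["cx"]+c["fx"]*q[0]/-q[2], c["cy"]-c["fy"]*q[1]/-q[2]
E
python3 - <<'E'
import cv2
t=cv2.imread('pics/top0.png'); s=cv2.imread('pics/scene0.png')
a=cv2.resize(t[130:230,170:320],None,fx=5,fy=5,interpolation=cv2.INTER_CUBIC)
cv2.imwrite('pics/c1.png',a)
b=cv2.resize(t[190:240,340:450],(770,350),interpolation=cv2.INTER_CUBIC)
cv2.imwrite('pics/c2.png',b)
E
```

```text
(no output)
```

View pics/c1.png

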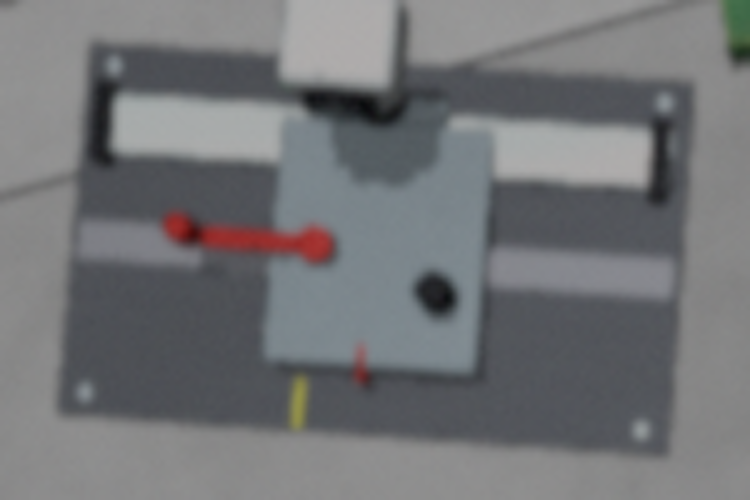

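View pics/c2.png

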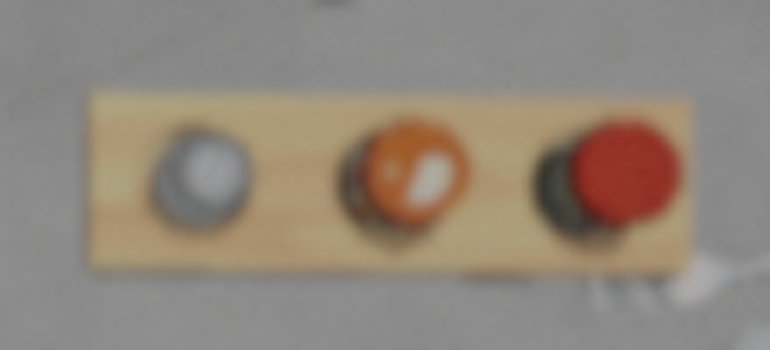

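The crop shows the plate corners at (92,43), (692,83), (667,453) and (60,412), the knob at (437,292), the lever tip at (180,226), the pointer at (362,382) and the mark at (298,402). In the rack crop, the herb cap's centre is at (626,172).

Run:
```python
from h import *
c=env.get_calibration("top")
f=lambda x,y,z:px2w(c,170+x/5-.4,130+y/5-.4,z)
P={k:f(*v) for k,v in dict(TL=(92,43,.006),TR=(692,83,.006),BR=(667,453,.006),BL=(60,412,.006),knob=(437,292,.081),tip=(180,226,.098),ptr=(362,382,.03),mark=(298,402,.006)).items()}
for k,v in P.items(): print(k,v.round(4))
yd=(P['TL']-P['TR']+P['BL']-P['BR'])[:2]; print("len",np.linalg.norm(yd)/2)
yaw=np.arctan2(-yd[0],yd[1]); print("yaw",yaw)
ex=np.array([np.cos(yaw),np.sin(yaw)]);ey=np.array([-ex[1],ex[0]])
mid=(P['TL']+P['TR']+P['BR']+P['BL'])[:2]/4; O=mid+ex*.0525
print("origin",O)
for k in('knob','tip','ptr','mark'): d=P[k][:2]-O; print(k,d@ex,d@ey)
ax=P['knob'][:2]+.025*ex+.075*ey; d=P['tip'][:2]-ax; print("axis",ax,np.linalg.norm(d),"lever ang",np.arctan2(d@ey,d@ex)-np.pi/2)
g=lambda x,y,z:px2w(c,340+x/7-.43,190+y/7-.43,z)
print("cap",g(626,172,.114)); 
for p in((92,92),(690,97),(690,272),(92,270)): print(g(*p,.024).round(4))
print("orange",g(417,170,.104),"salt",g(212,172,.096))
# depth check
d=np.load('pics/top0.npy')
for n,u,v in(("knob",257,188),("tip",206,175),("cap",429,214)):
    print(n,c['origin'][2]-d[v-1:v+2,u-1:u+2])
s=env.get_state(); print(rot(s['orientation']).as_matrix().round(3))
```

```text
TL [0.7243 0.3348 0.006 ]
TR [ 0.6908 -0.0395  0.006 ]
BR [ 0.46   -0.0197  0.006 ]
BL [0.4934 0.3545 0.006 ]
knob [0.5535 0.1116 0.081 ]
tip [0.5934 0.2592 0.098 ]
ptr [0.5058 0.1642 0.03  ]
mark [0.4965 0.2075 0.006 ]
len 0.3757505269240114
yaw -0.08907175303464666
origin [0.64444426 0.15286231]
knob -0.08695794375859707 -0.04914774072376812
tip -0.06035158444323381 0.10138453556926683
ptr -0.13909393731675068 -0.0010440385001874452
mark -0.15226311299810535 0.04128004894673809
axis [0.5850316  0.18412349] 0.07554935573687854 lever ang -0.02126398511982197
cap [ 0.46317242 -0.38476641  0.114     ]
[ 0.5092 -0.173   0.024 ]
[ 0.5014 -0.4336  0.024 ]
[ 0.4251 -0.4305  0.024 ]
[ 0.4315 -0.1709  0.024 ]
orange [ 0.46651942 -0.30081922  0.104     ] salt [ 0.46806414 -0.21706741  0.096     ]
knob [[0.07592334 0.07143976 0.07584668]
 [0.06967462 0.06788303 0.06745507]
 [0.07149435 0.06959738 0.06980051]]
tip [[0.08355035 0.08020378 0.08173288]
 [0.08633543 0.07619251 0.08041979]
 [0.08346809 0.09150089 0.07713569]]
cap [[0.10822512 0.11000849 0.110896  ]
 [0.1047994  0.10983433 0.11361898]
 [0.10887636 0.11073543 0.11020423]]
[[-0.957  0.289 -0.001]
 [ 0.289  0.957 -0.001]
 [ 0.    -0.002 -1.   ]]
```

Run:
```python
import cv2
s=cv2.imread('pics/scene0.png')
a=cv2.resize(s[250:370,310:430],(600,600),interpolation=cv2.INTER_CUBIC)
cv2.imwrite('pics/c3.png',a)
```

```text
(no output)
```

View pics/c3.png

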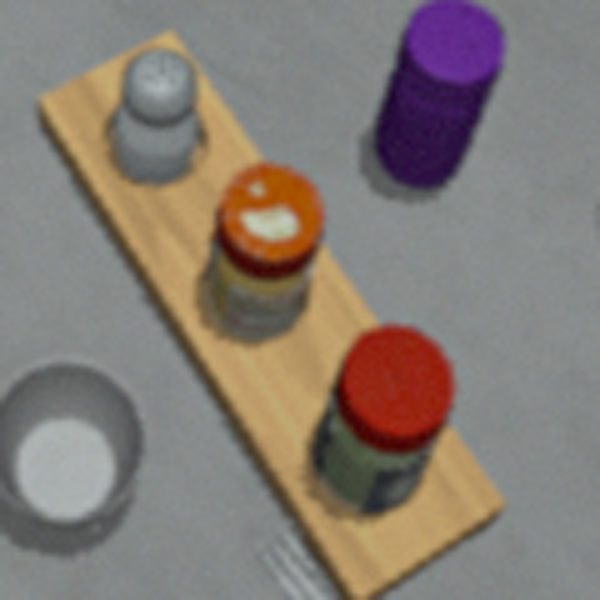

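The scene crop shows the herb jar's red cap at (397,385) with its label below. I'll read the label's direction later with the wrist camera. Every size checks out: plate 376 mm against 380, lever 75.5 against 75, cap height 0.11. The camera has to go about 42 mm to the left. First I move above the lever tip, pinching at 45° to the station axes.

Call:
{"method": "carry_out", "body": {
  "steps": [
    [[0, 0, 5], [-6, -1.9, 0], 0],
    [[0, 0, 10], [-12, -3.8, 0], 0],
    [[0, 0, 14], [-18, -5.6, 0], 0],
    [[0, 0, 18], [-24, -7.5, 0], 0],
    [[0, 0, 22], [-30, -9.4, 0], 0],
    [[0, 0, 26], [-36, -11.3, 0], 0],
    [[0, 0, 30], [-42, -13.2, 0], 0],
    [[0, 0, 33], [-48, -15.1, 2], 0]
  ],
  "force": 30
}}

```text
clock: 1.1
tcp_pos: [0.5795, 0.2696, 0.214]
orientation: [0.001, 0.422, 0.907, 0.001]
wrist_force: [0.2, 1.0, -0.5]
finger_gap: 0.0851
grip_force: 0.0
```

```bash
cat >> h.py <<'E'
def go(xyz,yaw=None,wait=True):
    "shift (cm) and turn about tool z (deg) to a world TCP target with tool y at world angle yaw, tool down"
    s=env.get_state(); r=rot(s['orientation']); d=r.inv().apply(np.array(xyz)-s['tcp_pos'])*100
    y=r.as_matrix()[:,1]; a=np.degrees(np.arctan2(y[1],y[0]))
    print("shift",d.round(2),"turn z",None if yaw is None else -((yaw-a+180)%360-180),"yaw now",a.round(2),"tcp",s['tcp_pos'].round(4),"t",s['clock'])
E
python3 - <<'E'
from h import *
go([.5934,.2592,.074],40)
p,d=env.read_camera("wrist"); cv2.imwrite("pics/w1.png",p[:,:,::-1])
c=env.get_calibration("wrist"); print(c, w2px(c,[.5934,.2592,.098]), w2px(c,[.5535,.1116,.081]))
E
```

```text
shift [-1.67  0.36 14.01] turn z 0.0952059826331606 yaw now 40.1 tcp [0.5795 0.2696 0.214 ] t 1.1
{'fx': 305.7765829207476, 'fy': 305.7765829207476, 'cx': 322.4413211123893, 'cy': 199.8764524513307, 'origin': array([0.54033522, 0.31755847, 0.35187442]), 'orientation': array([ 0.93157228, -0.13035426, -0.04688272,  0.33612923])} (np.float64(326.6430084016909), np.float64(206.90921148600916)) (np.float64(201.3613356268017), np.float64(285.90496570061146))
```

View pics/w1.png

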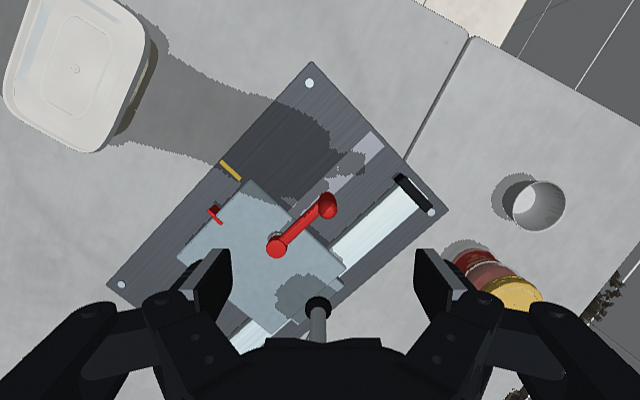

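The wrist picture shows the lever grip at (328,205), 2 px from the prediction, so I go straight down onto it and pinch.

Call:
{"method": "carry_out", "body": {
  "steps": [
    [[0, 0, 0], [-1.7, 0.4, 4], 0],
    [[0, 0, 0], [-1.7, 0.4, 8], 0],
    [[0, 0, 0], [-1.7, 0.4, 12], 0],
    [[0, 0, 0], [-1.7, 0.4, 14], 0],
    [[0, 0, 0], [-1.7, 0.4, 14], 255],
    [[0, 0, 0], [-1.7, 0.4, 14], 255],
    [[0, 0, 0], [-1.7, 0.4, 14], 255],
    [[0, 0, 0], [-1.7, 0.4, 14], 255]
  ],
  "force": 30
}}

```text
clock: 2.15
tcp_pos: [0.592, 0.261, 0.0745]
orientation: [0.001, 0.421, 0.907, 0.001]
wrist_force: [-1.0, 0.1, 1.9]
finger_gap: 0.0165
grip_force: 29.5
```

Run:
```python
from h import *
s=env.get_state(); print(s['tcp_pos'],s['finger_gap'],s['grip_force'],s['wrist_force'])
yaw=-.089; ex=np.array([np.cos(yaw),np.sin(yaw),0]);ey=np.array([-ex[1],ex[0],0])
r=rot(s['orientation']); A=s['tcp_pos']-.075*ey
for a in np.arange(.2,1.61,.2).tolist()+[1.55]:
    print(round(a,2), (r.inv().apply(A+.075*(np.cos(a)*ey-np.sin(a)*ex)-s['tcp_pos'])*100).round(2))
```

```text
[0.59199217 0.26095951 0.07448736] 0.016521142506632943 29.526344826444983 [-1.02508804  0.13741758  1.87436616]
0.2 [ 0.95 -1.15 -0.  ]
0.4 [ 1.66 -2.47 -0.01]
0.6 [ 2.09 -3.91 -0.01]
0.8 [ 2.23 -5.4  -0.02]
1.0 [ 2.06 -6.89 -0.02]
1.2 [ 1.61 -8.32 -0.02]
1.4 [ 0.88 -9.62 -0.03]
1.6 [ -0.09 -10.76  -0.03]
1.55 [  0.17 -10.49  -0.03]
```

Call:
{"method": "carry_out", "body": {
  "steps": [
    [[0, 0, 0], [0.95, -1.15, 0], 255],
    [[0, 0, 0], [1.65, -2.45, 0], 255],
    [[0, 0, 0], [2.1, -3.9, 0], 255],
    [[0, 0, 0], [2.2, -5.4, 0], 255],
    [[0, 0, 0], [2.05, -6.9, 0], 255],
    [[0, 0, 0], [1.6, -8.3, 0], 255],
    [[0, 0, 0], [0.9, -9.6, 0], 255],
    [[0, 0, 0], [0.4, -10.2, 0], 255]
  ]
}}

```text
clock: 3.15
tcp_pos: [0.5125, 0.198, 0.0744]
orientation: [0.002, 0.421, 0.907, 0.002]
wrist_force: [5.4, 3.3, -1.2]
finger_gap: 0.0163
grip_force: 30.7
```

Call:
{"method": "carry_out", "body": {
  "steps": [
    [[0, 0, 0], [0, 0, 0], 255],
    [[0, 0, 0], [0, 0, 0], 255],
    [[0, 0, 0], [0, 0, 0], 60],
    [[0, 0, 0], [0, 0, 0], 60],
    [[0, 0, 0], [0, 0, 0], 60],
    [[0, 0, 0], [0, 0, -3], 60],
    [[0, 0, 0], [0, 0, -6], 60],
    [[0, 0, 0], [0, 0, -6], 60]
  ]
}}

```text
clock: 4.15
tcp_pos: [0.512, 0.198, 0.1353]
orientation: [0.002, 0.421, 0.907, 0.001]
wrist_force: [1.4, -0.5, -0.8]
finger_gap: 0.0653
grip_force: 0.0
```

Run:
```python
from h import *
s=env.get_state();print(s['finger_gap'])
go([.5535,.1116,.135],40);go([.5535,.1116,.058],40)
p,d=env.read_camera("wrist"); cv2.imwrite("pics/w2.png",p[:,:,::-1])
c=env.get_calibration("wrist")
print(w2px(c,[.5535,.1116,.081]), w2px(c,[.5107,.194,.098]))
```

```text
0.06527378914596597
shift [-9.28 -2.42  0.04] turn z 0.23050777964073177 yaw now 40.23 tcp [0.512  0.198  0.1353] t 4.15
shift [-9.26 -2.44  7.74] turn z 0.23050777964073177 yaw now 40.23 tcp [0.512  0.198  0.1353] t 4.15
(np.float64(291.3176090462534), np.float64(334.94879696488886)) (np.float64(317.5843883856918), np.float64(231.8490319076596))
```

View pics/w2.png

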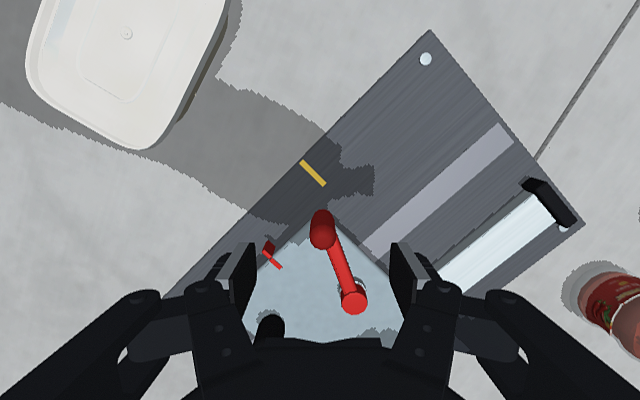

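The picture shows the grip at (321,225), the hub at (354,300), the knob's top near (272,325), the pointer at (270,247) and the mark at (313,173). I'll work out the lever angle and whether the carriage moved.

Run:
```python
from h import *
c=env.get_calibration("wrist")
yaw=-.089; ex=np.array([np.cos(yaw),np.sin(yaw)]);ey=np.array([-ex[1],ex[0]]);O=np.array([.64444,.15286])
for n,u,v,z in(("grip",321,217,.098),("hub",354,303,.075),("knob",271,325,.081),("ptr",269,245,.035),("mark",313,173,.006)):
    w=px2w(c,u,v,z)[:2]; print(n,w.round(4),((w-O)@ex).round(4),((w-O)@ey).round(4))
p,d=env.read_camera("top"); cv2.imwrite("pics/top1.png",p[:,:,::-1])
p,d=env.read_camera("scene"); 
t=cv2.resize(p[70:230,230:390,::-1],(560,560),interpolation=cv2.INTER_CUBIC)
cv2.imwrite("pics/s1.png",t)
# pointer shift between top images by red mask near deck edge
for n in("top0","top1"):
    q=cv2.imread(f"pics/{n}.png").astype(int)[130:230,170:320]
    m=(q[:,:,2]>q[:,:,1]+40)&(q[:,:,2]>q[:,:,0]+40)
    nn,l,st,ce=cv2.connectedComponentsWithStats(m.astype(np.uint8)); print(n,st[1:].tolist(),(ce[1:]+[170,130]).round(1).tolist())
```

```text
grip [0.506  0.2029] -0.1423 0.0375
hub [0.5745 0.1604] -0.0703 0.0013
knob [0.5363 0.1087] -0.1038 -0.0536
ptr [0.5022 0.1381] -0.1404 -0.0273
mark [0.4939 0.2058] -0.1547 0.0393
top0 [[33, 43, 34, 9, 152], [71, 73, 2, 3, 5]] [[220.0, 177.2], [241.6, 204.2]]
top1 [[58, 46, 19, 26, 136], [82, 73, 2, 4, 6]] [[238.1, 188.1], [252.3, 204.8]]
```

The carriage was dragged about 26 mm to the right (pointer now at own y ≈ -0.027) and the lever is only near 1.07 rad. Step 1 isn't met yet, but I can mend it: slide the camera back, then open the lever fully. First I check the lens clearance at the knob, and the current knob and tip positions.

```bash
cat >> h.py <<'E'
yaw=-.089; ex=np.array([np.cos(yaw),np.sin(yaw),0]);ey=np.array([-ex[1],ex[0],0]);O=np.array([.64444,.15286,0])
def own(w): w=np.array(w)-O; return np.array([w@ex,w@ey]).round(4)
def st(x,y,z): return O+x*ex+y*ey+[0,0,z]
E
python3 - <<'E'
from h import *
t=env.get_calibration("top"); print("lens front",own(px2w(t,170+365/5,130+113/5,.19)), "housing",[own(px2w(t,170+a/5,130+b/5,.206)) for a,b in((282,80),(392,88))])
w=env.get_calibration("wrist")
for v in(230,237): print("grip",own(px2w(w,321,v,.098)))
for v in(322,330): print("knob",own(px2w(w,271,v,.081)))
# where would knob top appear for carriage shift s, lever tip for angle a
for s in(-.02,-.026,-.032): print(s,np.round(w2px(w,st(-.087,-.049+s,.081)),0),[np.round(w2px(w,st(-.062-.075*np.sin(a),.026+s+.075*np.cos(a),.098)),0).tolist() for a in(1,1.1,1.2)])
q=cv2.imread("pics/top1.png").astype(int)[130:230,170:320]
# top-view grip end and hub of lever blob
m=((q[:,:,2]>q[:,:,1]+40)&(q[:,:,2]>q[:,:,0]+40)).astype(np.uint8)
n,l,s_,ce=cv2.connectedComponentsWithStats(m); k=1+np.argmax(s_[1:,4]); ys,xs=np.nonzero(l==k)
lo=ys>ys.max()-5; hi=ys<ys.min()+5
print("top grip",own(px2w(t,170+xs[lo].mean(),130+ys[lo].mean(),.095)),"hub",own(px2w(t,170+xs[hi].mean(),130+ys[hi].mean(),.075)))
print(env.get_state()['joint_pos'])
E
```

```text
lens front [-0.0046 -0.0179] housing [array([0.0075, 0.0259]), array([ 0.0072, -0.0341])]
grip [-0.138   0.0315]
grip [-0.1347  0.0282]
knob [-0.1076 -0.051 ]
knob [-0.1028 -0.0562]
-0.02 [275. 352.] [[353.0, 228.0], [341.0, 231.0], [330.0, 235.0]]
-0.026 [270. 357.] [[346.0, 234.0], [334.0, 237.0], [323.0, 241.0]]
-0.032 [264. 361.] [[339.0, 240.0], [327.0, 243.0], [316.0, 247.0]]
top grip [-0.1252  0.0207] hub [-0.0602 -0.0049]
[ 2.22576538e-01  3.09956880e-01 -2.07107324e-01  1.05532241e+00
  7.17460353e-05  1.09131856e+00]
```

Lens and housing sit near own x ≥ -0.005, so the knob is clear. The carriage is shifted about -27 mm and the lever is near 1.2 rad. Next I go above the knob.

Run:
```python
from h import *
go(st(-.087,-.076,.135),40); go(st(-.087,-.076,.060),40)
print("slide +27", (rot(env.get_state()['orientation']).inv().apply(.027*ey)*100).round(2))
```

```text
shift [-11.25  -4.13  -0.28] turn z 0.2247766081070779 yaw now 40.22 tcp [0.5099 0.1974 0.1322] t 4.3
shift [-11.26  -4.12   7.22] turn z 0.2247766081070779 yaw now 40.22 tcp [0.5099 0.1974 0.1322] t 4.3
slide +27 [ 1.9   1.92 -0.  ]
```

Call:
{"method": "carry_out", "body": {
  "steps": [
    [[0, 0, 0], [-5.5, -2, 0], 60],
    [[0, 0, 0], [-11.2, -4.1, 0], 60],
    [[0, 0, 0], [-11.2, -4.1, 0], 60],
    [[0, 0, 0], [-11.2, -4.1, 4], 60],
    [[0, 0, 0], [-11.2, -4.1, 7.2], 60],
    [[0, 0, 0], [-11.2, -4.1, 7.2], 255],
    [[0, 0, 0], [-11.2, -4.1, 7.2], 255],
    [[0, 0, 0], [-11.2, -4.1, 7.2], 255]
  ],
  "force": 40
}}

```text
clock: 5.3
tcp_pos: [0.55, 0.0858, 0.0619]
orientation: [-0.001, 0.421, 0.907, -0.001]
wrist_force: [-5.8, -0.6, 0.5]
finger_gap: 0.0218
grip_force: 39.2
```

Run:
```python
from h import *
s=env.get_state(); print(s['finger_gap'],s['grip_force'],s['wrist_force'],own(s['tcp_pos']))
go(st(own(s['tcp_pos'])[0],-.048,s['tcp_pos'][2]),40)
```

```text
0.02180948021598825 39.23918651416898 [-5.77190444 -0.60531635  0.48443922] [-0.0882 -0.0752]
shift [ 1.91  1.93 -0.  ] turn z 0.24994859043937367 yaw now 40.25 tcp [0.55   0.0858 0.0619] t 5.3
```

Call:
{"method": "carry_out", "body": {
  "steps": [
    [[0, 0, 0], [0.6, 0.6, 0], 255],
    [[0, 0, 0], [1.2, 1.2, 0], 255],
    [[0, 0, 0], [1.9, 1.9, 0], 255],
    [[0, 0, 0], [1.9, 1.9, 0], 255],
    [[0, 0, 0], [1.9, 1.9, 0], 255],
    [[0, 0, 0], [1.9, 1.9, 0], 60],
    [[0, 0, 0], [1.9, 1.9, 0], 60],
    [[0, 0, 0], [1.9, 1.9, -3], 60]
  ]
}}

```text
clock: 6.3
tcp_pos: [0.553, 0.1121, 0.0901]
orientation: [-0.001, 0.421, 0.907, -0.001]
wrist_force: [0.5, 0.5, 0.3]
finger_gap: 0.0656
grip_force: 0.0
```

Call:
{"method": "carry_out", "body": {
  "steps": [
    [[0, 0, 9], [0, 0, -3], 60],
    [[0, 0, 18], [1, 0, -7], 60],
    [[0, 0, 27], [3, 0, -9], 60],
    [[0, 0, 36], [5, 0, -9], 60],
    [[0, 0, 45], [7, 0, -9], 60],
    [[0, 0, 45], [9, 0, -9], 60],
    [[0, 0, 45], [9, 0, -9], 60],
    [[0, 0, 45], [9, 0, -9], 60]
  ]
}}

```text
clock: 7.3
tcp_pos: [0.4962, 0.181, 0.1813]
orientation: [0.0, 0.735, 0.678, 0.0]
wrist_force: [-0.6, -0.2, 0.1]
finger_gap: 0.0653
grip_force: 0.0
```

Run:
```python
from h import *
p,d=env.read_camera("wrist"); cv2.imwrite("pics/w3.png",p[:,:,::-1]); w=env.get_calibration("wrist")
s=env.get_state(); print(s['tcp_pos'],s['joint_pos'],s['finger_gap'])
for a in(0.9,1.05,1.2,1.35): print(a,np.round(w2px(w,st(-.062-.075*np.sin(a),.027+.075*np.cos(a),.098)),0).tolist(), go(st(-.062-.075*np.sin(a),.027+.075*np.cos(a),.074),-5.1))
print("hub",np.round(w2px(w,st(-.062,.027,.075)),0),"knob",np.round(w2px(w,st(-.087,-.048,.081)),0))
q=p.astype(int); m=((q[:,:,0]>q[:,:,1]+60)&(q[:,:,0]>q[:,:,2]+60)).astype(np.uint8)
n,l,s_,ce=cv2.connectedComponentsWithStats(m)
print([(a[:5].tolist(),b.round(0).tolist()) for a,b in zip(s_[1:],ce[1:]) if a[4]>25])
```

```text
[0.49631639 0.18085805 0.18118516] [ 1.97501812e-01  2.43119032e-01 -1.72739656e-01  1.15430758e+00
 -1.50659408e-04  1.85078709e+00] 0.06511584065489405
shift [ 5.87  2.96 10.72] turn z 0.3737280763648698 yaw now -4.73 tcp [0.4963 0.1809 0.1812] t 7.35
0.9 [363.0, 128.0] None
shift [ 4.94  2.32 10.72] turn z 0.3737280763648698 yaw now -4.73 tcp [0.4963 0.1809 0.1812] t 7.35
1.05 [354.0, 141.0] None
shift [ 3.93  1.83 10.72] turn z 0.3737280763648698 yaw now -4.73 tcp [0.4963 0.1809 0.1812] t 7.35
1.2 [347.0, 155.0] None
shift [ 2.86  1.5  10.72] turn z 0.3737280763648698 yaw now -4.73 tcp [0.4963 0.1809 0.1812] t 7.35
1.35 [342.0, 170.0] None
hub [427. 185.] knob [393. 269.]
[([338, 138, 98, 57, 1672], [387.0, 166.0]), ([332, 201, 23, 10, 103], [341.0, 206.0])]
```

View pics/w3.png

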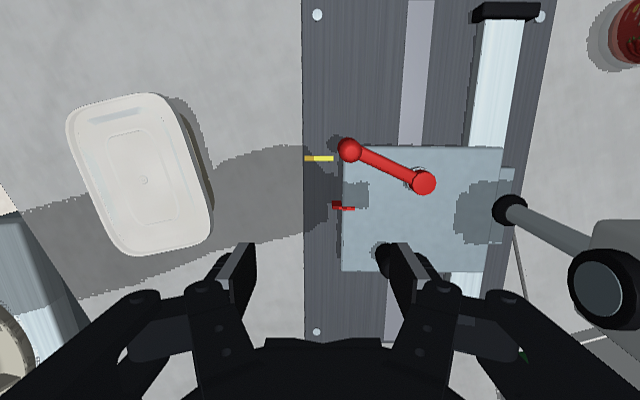

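The picture shows the grip at (349,152), the hub at (424,183), the pointer at (337,205) and the mark at (318,158): the camera is back where it started and the lever is at about 1.17 rad. Next I pinch along the station's x and finish the swing.

Call:
{"method": "carry_out", "body": {
  "steps": [
    [[0, 0, 0], [4.1, 1.9, 4], 60],
    [[0, 0, 0], [4.1, 1.9, 8], 60],
    [[0, 0, 0], [4.1, 1.9, 10.7], 60],
    [[0, 0, 0], [4.1, 1.9, 10.7], 60],
    [[0, 0, 0], [4.1, 1.9, 10.7], 255],
    [[0, 0, 0], [4.1, 1.9, 10.7], 255],
    [[0, 0, 0], [4.1, 1.9, 10.7], 255],
    [[0, 0, 0], [4.1, 1.9, 10.7], 255]
  ],
  "force": 30
}}

```text
clock: 8.35
tcp_pos: [0.52, 0.2203, 0.0757]
orientation: [0.001, 0.736, 0.677, 0.002]
wrist_force: [2.7, -1.2, 5.5]
finger_gap: 0.0167
grip_force: 29.7
```

Run:
```python
from h import *
s=env.get_state(); print(s['finger_gap'],s['grip_force'],s['wrist_force'],own(s['tcp_pos']),s['tcp_pos'])
go(st(-.137,.033,.074),-5.1)
```

```text
0.016698983228993033 29.665312450379133 [ 2.7100869  -1.21598682  5.54456804] [-0.1299  0.0561] [0.52000222 0.22029396 0.07570685]
shift [-2.31 -0.72  0.17] turn z 0.30001264301486685 yaw now -4.8 tcp [0.52   0.2203 0.0757] t 8.35
```

Call:
{"method": "carry_out", "body": {
  "steps": [
    [[0, 0, 0], [-0.3, -0.4, -0.1], 255],
    [[0, 0, 0], [-0.7, -0.5, -0.1], 255],
    [[0, 0, 0], [-1.1, -0.65, -0.1], 255],
    [[0, 0, 0], [-1.5, -0.8, -0.1], 255],
    [[0, 0, 0], [-1.9, -0.85, -0.1], 255],
    [[0, 0, 0], [-2.2, -0.9, -0.1], 255],
    [[0, 0, 0], [-2.2, -0.9, -0.1], 255],
    [[0, 0, 0], [-2.2, -0.9, -0.1], 255]
  ]
}}

```text
clock: 9.35
tcp_pos: [0.5128, 0.1996, 0.076]
orientation: [0.003, 0.736, 0.677, 0.004]
wrist_force: [14.7, 0.5, -7.8]
finger_gap: 0.0169
grip_force: 31.4
```

```bash
cat >> h.py <<'E'
def redtop(n):
    t=env.get_calibration("top"); p,_=env.read_camera("top"); cv2.imwrite(f"pics/{n}.png",p[:,:,::-1])
    q=p.astype(int)[130:230,170:320]
    m=((q[:,:,0]>q[:,:,1]+40)&(q[:,:,0]>q[:,:,2]+40)).astype(np.uint8)
    _,l,s,ce=cv2.connectedComponentsWithStats(m); print([(a.tolist(),own(px2w(t,170+b[0],130+b[1],.03))) for a,b in zip(s[1:],ce[1:])])
E
python3 - <<'E'
from h import *
s=env.get_state(); print(s['wrist_force'],own(s['tcp_pos']),s['tcp_pos'])
p,d=env.read_camera("wrist"); w=env.get_calibration("wrist")
q=p.astype(int); m=((q[:,:,0]>q[:,:,1]+60)&(q[:,:,0]>q[:,:,2]+60)).astype(np.uint8)
n,l,s_,ce=cv2.connectedComponentsWithStats(m)
print([(a[:5].tolist(),b.round(0).tolist()) for a,b in zip(s_[1:],ce[1:]) if a[4]>25])
for sh in(-.02,-.01,0): print(sh,"ptr",np.round(w2px(w,st(-.139,-.001+sh,.035))),"hub",np.round(w2px(w,st(-.062,.026+sh,.075))))
E
```

```text
[14.66510562  0.45108239 -7.81893842] [-0.1353  0.0349] [0.51277172 0.19960041 0.07602147]
[([305, 228, 47, 67, 1970], [324.0, 261.0]), ([353, 236, 118, 48, 2767], [421.0, 257.0])]
-0.02 ptr [316. 302.] hub [457. 302.]
-0.01 ptr [316. 289.] hub [459. 285.]
0 ptr [316. 276.] hub [462. 268.]
```

Call:
{"method": "carry_out", "body": {
  "steps": [
    [[0, 0, 0], [0, 0.3, 0], 60],
    [[0, 0, 0], [0, 0.3, 0], 60],
    [[0, 0, 0], [0, 0.3, 0], 60],
    [[0, 0, 0], [0, 0.3, -3], 60],
    [[0, 0, 0], [0, 0.3, -6], 60],
    [[0, 0, 0], [-4, 2.3, -7], 60],
    [[0, 0, 0], [-8.4, 4.8, -7], 60],
    [[0, 0, 0], [-8.4, 4.8, -7], 60]
  ]
}}

```text
clock: 10.4
tcp_pos: [0.5492, 0.109, 0.1452]
orientation: [0.0, 0.737, 0.675, 0.0]
wrist_force: [0.3, -0.4, 0.7]
finger_gap: 0.0653
grip_force: 0.0
```

Run:
```python
from h import *
redtop("top2")
p,d=env.read_camera("wrist"); w=env.get_calibration("wrist")
q=p.astype(int); m=((q[:,:,0]>q[:,:,1]+60)&(q[:,:,0]>q[:,:,2]+60)).astype(np.uint8)
n,l,s_,ce=cv2.connectedComponentsWithStats(m)
print([(a[:5].tolist(),b.round(0).tolist()) for a,b in zip(s_[1:],ce[1:]) if a[4]>25])
for sh in(-.01,0): print(sh,"ptr",np.round(w2px(w,st(-.139,-.001+sh,.035))),"hub",np.round(w2px(w,st(-.062,.026+sh,.075))),[np.round(w2px(w,st(-.062-.075*np.sin(a),.026+sh+.075*np.cos(a),.098))).tolist() for a in(1.2,1.35,1.5)])
go(st(-.088,-.049,.060),-5.1)
```

```text
[]
[([237, 72, 145, 54, 2820], [311.0, 99.0]), ([263, 145, 27, 7, 142], [276.0, 149.0])]
-0.01 ptr [266. 151.] hub [368. 118.] [[255.0, 69.0], [250.0, 89.0], [249.0, 109.0]]
0 ptr [266. 139.] hub [369. 102.] [[254.0, 50.0], [249.0, 70.0], [247.0, 91.0]]
shift [0.1  0.49 8.48] turn z 0.2553455929434847 yaw now -4.84 tcp [0.5476 0.1112 0.1448] t 10.5
```

The pointer at row 148 says the carriage sits about 7 mm right of its start, with the lever near 1.37 rad. I grip the knob, bring it back to the start and pause there so step 1 certainly holds, then slide on.

Call:
{"method": "carry_out", "body": {
  "steps": [
    [[0, 0, 0], [-0.6, 0.5, 4], 60],
    [[0, 0, 0], [-0.6, 0.5, 8.4], 60],
    [[0, 0, 0], [-0.6, 0.5, 8.4], 60],
    [[0, 0, 0], [-0.6, 0.5, 8.4], 255],
    [[0, 0, 0], [-0.6, 0.5, 8.4], 255],
    [[0, 0, 0], [-0.6, 0.5, 8.4], 255],
    [[0, 0, 0], [-0.2, 0.5, 8.4], 255],
    [[0, 0, 0], [0.1, 0.5, 8.4], 255]
  ],
  "force": 50
}}

```text
clock: 11.5
tcp_pos: [0.5542, 0.1115, 0.0634]
orientation: [0.001, 0.736, 0.677, 0.001]
wrist_force: [-2.5, -2.8, 6.0]
finger_gap: 0.0216
grip_force: 48.8
```

Call:
{"method": "carry_out", "body": {
  "steps": [
    [[0, 0, 0], [0, 0, 0], 255],
    [[0, 0, 0], [0, 0, 0], 255],
    [[0, 0, 0], [0, 0, 0], 255],
    [[0, 0, 0], [0.8, 0, 0], 255],
    [[0, 0, 0], [1.6, 0, 0], 255],
    [[0, 0, 0], [2.4, 0, 0], 255],
    [[0, 0, 0], [3.2, 0, 0], 255],
    [[0, 0, 0], [3.2, 0, 0], 255]
  ]
}}

```text
clock: 12.5
tcp_pos: [0.5571, 0.1445, 0.0634]
orientation: [0.001, 0.736, 0.677, 0.001]
wrist_force: [-2.2, 0.6, 5.5]
finger_gap: 0.0218
grip_force: 49.0
```

Run:
```python
from h import *
s=env.get_state(); print(s['wrist_force'],own(s['tcp_pos']),s['tcp_pos'],s['finger_gap'])
redtop("top3")
p,d=env.read_camera("wrist"); w=env.get_calibration("wrist"); cv2.imwrite("pics/w5.png",p[:,:,::-1])
q=p.astype(int); m=((q[:,:,0]>q[:,:,1]+60)&(q[:,:,0]>q[:,:,2]+60)).astype(np.uint8)
n,l,s_,ce=cv2.connectedComponentsWithStats(m)
print([(a[:5].tolist(),b.round(0).tolist()) for a,b in zip(s_[1:],ce[1:]) if a[4]>25])
m=((q[:,:,0]>q[:,:,2]+70)&(q[:,:,1]>q[:,:,2]+60)).astype(np.uint8)
n,l,s_,ce=cv2.connectedComponentsWithStats(m); print("yellow",[(a[:5].tolist(),b.round(1).tolist(),own(px2w(w,*b,.006))) for a,b in zip(s_[1:],ce[1:]) if a[4]>20])
print("mark",np.round(w2px(w,st(-.152,.04,.006))))
for y in(.02,.03,.04): print(y,"ptr",np.round(w2px(w,st(-.139,y,.035))),"hub",np.round(w2px(w,st(-.062,y+.027,.075))))
```

```text
[-2.1853185   0.57630327  5.47033603] [-0.0862 -0.0161] [0.55711746 0.14445193 0.06342941] 0.021786979433913826
[]
[([154, 24, 249, 99, 8178], [276.0, 76.0]), ([224, 150, 40, 12, 304], [243.0, 157.0])]
yellow [([192, 130, 48, 9, 397], [215.3, 134.3], array([-0.1548,  0.0395]))]
mark [220. 134.]
0.02 ptr [229. 173.] hub [381. 128.]
0.03 ptr [228. 155.] hub [382. 103.]
0.04 ptr [226. 137.] hub [384.  77.]
```

Call:
{"method": "carry_out", "body": {
  "steps": [
    [[0, 0, 0], [0.5, 0, 0], 255],
    [[0, 0, 0], [1, 0, 0], 255],
    [[0, 0, 0], [1, 0, 0], 255],
    [[0, 0, 0], [1, 0, 0], 255],
    [[0, 0, 0], [1, 0, 0], 60],
    [[0, 0, 0], [1, 0, 0], 60],
    [[0, 0, 0], [1, 0, 0], 60],
    [[0, 0, 0], [1, 0, -5], 60]
  ]
}}

```text
clock: 13.6
tcp_pos: [0.5534, 0.1534, 0.1077]
orientation: [-0.003, 0.736, 0.677, -0.004]
wrist_force: [-0.5, -0.4, 0.4]
finger_gap: 0.0653
grip_force: 0.0
```

Call:
{"method": "carry_out", "body": {
  "steps": [
    [[0, 0, 0], [0, 0, -5], 60],
    [[0, 0, 0], [4, -4, -7], 60],
    [[0, 0, 0], [8, -8, -7], 60],
    [[0, 0, 0], [8, -8, -7], 60],
    [[0, 0, 0], [8, -8, -7], 60],
    [[0, 0, 0], [8, -8, -7], 60],
    [[0, 0, 0], [8, -8, -7], 60],
    [[0, 0, 0], [8, -8, -7], 60]
  ]
}}

```text
clock: 14.6
tcp_pos: [0.4842, 0.2396, 0.1809]
orientation: [-0.0, 0.736, 0.677, -0.0]
wrist_force: [-0.3, -0.3, -0.1]
finger_gap: 0.0655
grip_force: 0.0
```

Run:
```python
from h import *
p,d=env.read_camera("wrist"); w=env.get_calibration("wrist"); cv2.imwrite("pics/w6.png",p[:,:,::-1])
s=env.get_state(); print(own(s['tcp_pos']),s['tcp_pos'],w['origin'],own(w['origin']))
q=p.astype(int); m=((q[:,:,0]>q[:,:,1]+60)&(q[:,:,0]>q[:,:,2]+60)).astype(np.uint8)
n,l,s_,ce=cv2.connectedComponentsWithStats(m)
print([(a[:5].tolist(),b.round(0).tolist()) for a,b in zip(s_[1:],ce[1:]) if a[4]>25])
m=((q[:,:,0]>q[:,:,2]+70)&(q[:,:,1]>q[:,:,2]+60)).astype(np.uint8)
n,l,s_,ce=cv2.connectedComponentsWithStats(m); print("yellow",[(a[:5].tolist(),b.round(1).tolist(),own(px2w(w,*b,.006))) for a,b in zip(s_[1:],ce[1:]) if a[4]>20])
for y in(.03,.04): print(y,"ptr",[np.round(w2px(w,st(-.139,y,z))).tolist() for z in(.01,.035)],"hub",np.round(w2px(w,st(-.062,y+.027,.075))),[np.round(w2px(w,st(-.062-.075*np.sin(a),y+.027+.075*np.cos(a),.098))).tolist() for a in(1.2,1.35,1.5)])
```

```text
[-0.1675  0.0723] [0.48403696 0.23975224 0.18088666] [0.48991497 0.30803538 0.32371956] [-0.1677  0.1408]
[([352, 178, 102, 32, 1601], [404.0, 193.0]), ([349, 214, 23, 10, 110], [359.0, 220.0])]
yellow [([321, 209, 28, 5, 126], [334.8, 210.8], array([-0.1534,  0.0393]))]
0.03 ptr [[348.0, 220.0], [350.0, 228.0]] hub [445. 216.] [[369.0, 192.0], [364.0, 205.0], [361.0, 219.0]]
0.04 ptr [[348.0, 211.0], [350.0, 219.0]] hub [446. 205.] [[369.0, 179.0], [365.0, 192.0], [362.0, 206.0]]
```

View pics/w6.png

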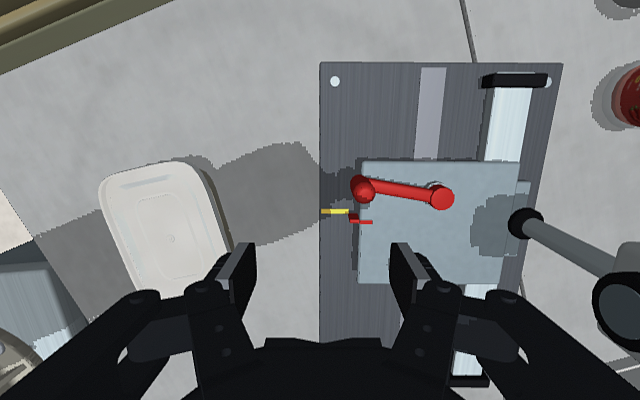

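The picture shows the pointer tip at (352,218) beside the mark at (335,211), with the lever grip at (363,188) and its hub at (442,197). I check the carriage position on the deck's left edge, which has a known height.

Run:
```python
from h import *
t=env.get_calibration("top"); w=env.get_calibration("wrist")
f=lambda x,y:own(px2w(t,170+x/5-.4,130+y/5-.4,.039))
print("init left",f(285,120),f(265,358),"right",f(492,130),f(473,374))
q=cv2.imread("pics/w6.png").astype(int).sum(2)
for u in(400,470): 
    col=q[130:180,u]; k=np.argmax(np.diff(col)); print(u,130+k,np.diff(col)[k], own(px2w(w,u,130.5+k,.039)))
for y in(.006,.039): print("corner plate", own(px2w(w,320,63,.006)),own(px2w(w,563,63,.006)));break
q3=cv2.imread("pics/top3.png");
p,_=env.read_camera("top"); cv2.imwrite("pics/top4.png",p[:,:,::-1])
g=p.astype(int).sum(2)
g0=cv2.imread("pics/top0.png").astype(int).sum(2)
for n,G in(("t0",g0),("t4",g)):
    for v in(165,172,195): r=G[v-1:v+2,190:280].mean(0); d=np.diff(r); print(n,v,190+np.argmax(d),d.max(),190+np.argmin(d),d.min())
print(env.get_state()['clock'])
```

```text
init left [0.017  0.0573] [-0.1292  0.0573] right [ 0.0193 -0.0692] [-0.1304 -0.0691]
400 160 134 [-0.0949  0.0994]
470 161 123 [-0.0294  0.0987]
corner plate [-0.17    0.1879] [0.0631 0.189 ]
t0 165 225 61.66666666666663 239 -36.333333333333314
t0 172 224 59.0 266 -71.66666666666669
t0 195 222 61.666666666666686 265 -78.66666666666666
t4 165 211 53.666666666666686 254 -46.666666666666686
t4 172 211 68.0 253 -89.0
t4 195 208 98.66666666666669 251 -91.33333333333331
14.7
```

The deck edges give a travel of 40.5 mm, so the camera is at the mark. The lever is near 1.33 rad. I turn the gripper to 45° and stand over the grip, then close it loosely as a cage so it can't drag the carriage.

Run:
```python
from h import *
T=lambda a,z,l=0: st(-.062-.075*np.sin(a)+l*.77,.0665+.075*np.cos(a)+l*.64,z)
go(T(1.33,.13),35); go(T(1.33,.075),35)
Rn=R.from_euler('z',np.radians(35)).as_matrix(); y=Rn[:,0]; z=np.array([0,0,-1.]); x=np.cross(y,z)
for a in(1.33,1.2,1.05,.9,.75,.6,.45,.3,.15,0): 
    d=T(a,0)-T(1.33,0); print(a,(d@x*100).round(2),(d@y*100).round(2))
```

```text
shift [1.18 3.28 5.09] turn z -39.82551721633283 yaw now -4.83 tcp [0.484  0.2399 0.1809] t 14.7
shift [ 1.18  3.28 10.59] turn z -39.82551721633283 yaw now -4.83 tcp [0.484  0.2399 0.1809] t 14.7
1.33 0.0 0.0
1.2 0.52 0.82
1.05 0.99 1.85
0.9 1.29 2.93
0.75 1.43 4.04
0.6 1.4 5.17
0.45 1.21 6.27
0.3 0.85 7.34
0.15 0.33 8.34
0 -0.32 9.25
```

Call:
{"method": "carry_out", "body": {
  "steps": [
    [[0, 0, -10], [0.6, 1.6, 2], 60],
    [[0, 0, -20], [1.2, 3.3, 4], 60],
    [[0, 0, -30], [1.2, 3.3, 5], 60],
    [[0, 0, -40], [1.2, 3.3, 5], 60],
    [[0, 0, -40], [1.2, 3.3, 7], 60],
    [[0, 0, -40], [1.2, 3.3, 10.4], 60],
    [[0, 0, -40], [1.2, 3.3, 10.4], 175],
    [[0, 0, -40], [1.2, 3.3, 10.4], 175]
  ],
  "force": 20
}}

```text
clock: 15.7
tcp_pos: [0.518, 0.2496, 0.0779]
orientation: [0.0, 0.46, 0.888, 0.0]
wrist_force: [0.4, 0.3, 1.0]
finger_gap: 0.0297
grip_force: 0.0
```

Call:
{"method": "carry_out", "body": {
  "steps": [
    [[0, 0, 0], [0, 0, 0], 175],
    [[0, 0, 0], [0, 0, 0], 175],
    [[0, 0, 0], [0.5, 0.8, 0], 175],
    [[0, 0, 0], [1, 1.8, 0], 175],
    [[0, 0, 0], [1.3, 2.9, 0], 175],
    [[0, 0, 0], [1.4, 4, 0], 175],
    [[0, 0, 0], [1.4, 5.1, 0], 175],
    [[0, 0, 0], [1.3, 5.9, 0], 175]
  ]
}}

```text
clock: 16.7
tcp_pos: [0.5593, 0.2947, 0.077]
orientation: [0.0, 0.46, 0.888, 0.0]
wrist_force: [-2.1, 0.3, 0.5]
finger_gap: 0.0267
grip_force: 0.9
```

Run:
```python
from h import *
s=env.get_state(); print(s['wrist_force'],s['grip_force'],s['finger_gap'],own(s['tcp_pos']),s['tcp_pos'])
p,d=env.read_camera("wrist"); w=env.get_calibration("wrist"); cv2.imwrite("pics/w7.png",p[:,:,::-1])
q=p.astype(int); m=((q[:,:,0]>q[:,:,1]+60)&(q[:,:,0]>q[:,:,2]+60)).astype(np.uint8)
n,l,s_,ce=cv2.connectedComponentsWithStats(m)
print([(a[:5].tolist(),b.round(0).tolist()) for a,b in zip(s_[1:],ce[1:]) if a[4]>25])
for dy in(-.01,0,.01):print("hub",np.round(w2px(w,st(-.062,.0665+dy,.075))),"ptr",np.round(w2px(w,st(-.139,.04+dy,.035))),[np.round(w2px(w,st(-.062-.075*np.sin(a),dy+.0665+.075*np.cos(a),.098))).tolist() for a in(.3,.5,.7)])
```

```text
[-2.05756049  0.30407048  0.52007921] 0.8600290478386796 0.02665510808841226 [-0.0974  0.1337] [0.55934586 0.29467819 0.0770323 ]
[([285, 223, 47, 118, 2996], [309.0, 278.0]), ([182, 273, 24, 18, 123], [194.0, 280.0]), ([561, 347, 34, 16, 170], [578.0, 353.0])]
hub [282. 378.] ptr [177. 295.] [[334.0, 298.0], [303.0, 290.0], [270.0, 287.0]]
hub [292. 368.] ptr [185. 286.] [[349.0, 283.0], [317.0, 275.0], [283.0, 271.0]]
hub [303. 357.] ptr [193. 275.] [[364.0, 268.0], [332.0, 259.0], [298.0, 256.0]]
```

```bash
cat >> h.py <<'E'
def edge(pic,c,xs,lo=.07,hi=.125,z=.039):
    g=cv2.GaussianBlur(pic,(3,3),0).astype(np.float32).sum(2); out=[]
    ys=np.arange(lo,hi,.0005)
    for x in xs:
        uv=np.array([w2px(c,st(x,y,z)) for y in ys],np.float32)
        if uv.min()<1 or uv[:,1].max()>398 or uv[:,0].max()>638: out.append(None); continue
        r=cv2.remap(g,uv[None,:,0],uv[None,:,1],cv2.INTER_LINEAR)[0]; d=r[6:]-r[:-6]; k=np.argmin(d); out.append((round(float(ys[k+3]),4),int(d[k])))
    return out
E
python3 - <<'E'
from h import *
w=env.get_calibration("wrist"); p=cv2.imread("pics/w7.png"); xs=(-.125,-.12,-.115,-.11,-.1,-.09)
print(edge(p,w,xs))
t=env.get_calibration("top"); xs=(-.12,-.1,-.08,-.03,-.02,-.01)
print(edge(cv2.imread("pics/top0.png"),t,xs,.03,.09)); print(edge(cv2.imread("pics/top4.png"),t,xs))
q,_=env.read_camera("top"); print(edge(q[:,:,::-1].copy(),t,xs))
E
```

```text
[(0.0715, -179), (0.074, -178), (0.0765, -177), (0.0715, -337), (0.1025, -183), (0.091, -73)]
[(0.0585, -51), (0.06, -47), (0.0585, -46), (0.0595, -44), (0.0575, -46), (0.0565, -8)]
[(0.1005, -62), (0.1025, -60), (0.1105, -52), (0.0995, -50), (0.0995, -44), (0.1105, -8)]
[(0.098, -37), (0.0995, -39), (0.0915, -29), (0.0995, -50), (0.0995, -45), (0.1105, -9)]
```

Carriage unchanged (deck edge 0.0995, as after the slide). Squeeze and finish the clamping.

Call:
{"method": "carry_out", "body": {
  "steps": [
    [[0, 0, 0], [0, 0, 0], 255],
    [[0, 0, 0], [0, 0, 0], 255],
    [[0, 0, 0], [-0.2, 0.7, 0], 255],
    [[0, 0, 0], [-0.5, 1.5, 0], 255],
    [[0, 0, 0], [-1, 2.5, 0], 255],
    [[0, 0, 0], [-1.6, 3.4, 0], 255],
    [[0, 0, 0], [-1.8, 3.6, 0], 255],
    [[0, 0, 0], [-1.8, 3.6, 0], 255]
  ],
  "force": 30
}}

```text
clock: 17.8
tcp_pos: [0.5974, 0.3, 0.0772]
orientation: [-0.001, 0.46, 0.888, -0.0]
wrist_force: [-4.0, -1.9, 2.9]
finger_gap: 0.0164
grip_force: 29.2
```

Call:
{"method": "carry_out", "body": {
  "steps": [
    [[0, 0, 0], [0, 0, 0], 255],
    [[0, 0, 0], [0, 0, 0], 255],
    [[0, 0, 0], [0, 0, 0], 60],
    [[0, 0, 0], [0, 0, 0], 0],
    [[0, 0, 0], [0, 0, 0], 0],
    [[0, 0, 0], [0, 0, -3], 0],
    [[0, 0, 0], [0, 0, -8], 0],
    [[0, 0, 0], [0, 0, -12], 0]
  ]
}}

```text
clock: 18.8
tcp_pos: [0.5986, 0.3004, 0.199]
orientation: [0.001, 0.46, 0.888, 0.001]
wrist_force: [0.0, 0.4, 1.1]
finger_gap: 0.0855
grip_force: 0.0
```

Run:
```python
from h import *
w=env.get_calibration("wrist"); p,_=env.read_camera("wrist"); cv2.imwrite("pics/w8.png",p[:,:,::-1])
print(edge(p[:,:,::-1].copy(),w,(-.12,-.11,-.1,-.09,-.04,-.03,-.02)))
q=p.astype(int); m=((q[:,:,0]>q[:,:,1]+60)&(q[:,:,0]>q[:,:,2]+60)).astype(np.uint8)
n,l,s_,ce=cv2.connectedComponentsWithStats(m)
print([(a[:5].tolist(),b.round(0).tolist()) for a,b in zip(s_[1:],ce[1:]) if a[4]>25])
print("hub",np.round(w2px(w,st(-.062,.0665,.075))),"ptr",np.round(w2px(w,st(-.139,.04,.035))),[np.round(w2px(w,st(-.062-.075*np.sin(a),.0665+.075*np.cos(a),.098))).tolist() for a in(0,.2,.4)])
s=env.get_state(); print(s['tcp_pos'],s['joint_pos'],s['clock'])
t=env.get_calibration("top"); q,_=env.read_camera("top"); print(edge(q[:,:,::-1].copy(),t,(-.12,-.1,-.03,-.02)))
```

```text
[(0.099, -100), (0.073, -131), (0.076, -104), (0.0805, -136), (0.099, -203), (0.099, -197), (0.0985, -198)]
[([262, 179, 69, 75, 1302], [296.0, 217.0]), ([198, 208, 18, 16, 75], [206.0, 215.0])]
hub [267. 250.] ptr [200. 208.] [[318.0, 198.0], [303.0, 188.0], [286.0, 181.0]]
[0.60067264 0.3011342  0.2052948 ] [3.45354951e-01 5.06350935e-01 2.72837396e-01 1.32722644e+00
 2.56973164e-05 1.30128606e+00] 18.85
[(0.1005, -35), (0.078, -38), (0.0995, -49), (0.0995, -44)]
```

The lever reads about -0.02 rad from the tip position and the deck edge is unchanged: clamped at the mark. Next comes the jar. I travel there looking at it from several sides with the wrist camera, and unwrap its side into a panorama.

```bash
cat >> h.py <<'E'
J=np.array([.463,-.386])
def pano(n,c,pic):
    ph=np.radians(np.arange(0,360,.5)); z=np.linspace(.095,.02,75)+.006
    P,Z=np.meshgrid(ph,z); W=np.stack([J[0]+.0222*np.cos(P),J[1]+.0222*np.sin(P),Z],-1)
    q=rot(c["orientation"]).inv().apply((W-c["origin"]).reshape(-1,3)); u=c["cx"]+c["fx"]*q[:,0]/-q[:,2]; v=c["cy"]-c["fy"]*q[:,1]/-q[:,2]
    im=cv2.remap(pic,u.reshape(P.shape).astype(np.float32),v.reshape(P.shape).astype(np.float32),cv2.INTER_CUBIC)
    vd=np.array(c["origin"])-W; vd/=np.linalg.norm(vd,axis=-1,keepdims=True); vis=vd[...,0]*np.cos(P)+vd[...,1]*np.sin(P)
    im[vis<.12]=0; cv2.imwrite(f"pics/pano_{n}.png",im)
    print(n,"jar px",np.round(w2px(c,[*J,.06])),"best phi",np.degrees(np.arctan2(c["origin"][1]-J[1],c["origin"][0]-J[0])).round(0), "dist",np.linalg.norm(np.array([*J,.06])-c["origin"]).round(3))
def look(n,cam="wrist"):
    c=env.get_calibration(cam); p,_=env.read_camera(cam); p=p[:,:,::-1].copy(); cv2.imwrite(f"pics/{n}.png",p); pano(n,c,p)
E
python3 - <<'E'
from h import *
look("sc","scene"); go([.5,-.08,.3],35)
E
```

```text
sc jar px [385. 334.] best phi -150.0 dist 0.799
shift [-25.36 -30.08 -10.11] turn z 0.23059667221838254 yaw now 35.23 tcp [0.6    0.3009 0.2004] t 18.95
```

Call:
{"method": "carry_out", "body": {
  "steps": [
    [[0, 0, -5], [0, 0, -5], 0],
    [[0, 0, -12], [-4, -4, -10], 0],
    [[0, 0, -20], [-8, -8, -10], 0],
    [[0, 0, -28], [-12, -12, -10], 0],
    [[0, 0, -36], [-16, -16, -10], 0],
    [[0, 0, -44], [-19, -21, -10], 0],
    [[0, 0, -52], [-22, -26, -10], 0],
    [[0, 0, -55], [-25, -30, -10], 0]
  ]
}}

```text
clock: 19.95
tcp_pos: [0.4957, -0.0786, 0.2958]
orientation: [-0.001, -0.003, 1.0, 0.0]
wrist_force: [1.7, -0.1, 0.5]
finger_gap: 0.0855
grip_force: 0.0
```

Run:
```python
from h import *
look("A"); go([.6,-.36,.3],90)
```

```text
A jar px [ 71. 143.] best phi 97.0 dist 0.489
shift [-10.47 -27.71  -0.38] turn z 0.16490058559986664 yaw now 90.16 tcp [ 0.4945 -0.0832  0.2958] t 20.0
```

Call:
{"method": "carry_out", "body": {
  "steps": [
    [[0, 0, 10], [4, -4, 0], 0],
    [[0, 0, 20], [8, -9, 0], 0],
    [[0, 0, 30], [12, -13, 0], 0],
    [[0, 0, 40], [15, -18, 0], 0],
    [[0, 0, 50], [18, -22, 0], 0],
    [[0, 0, 60], [20, -26, 0], 0],
    [[0, 0, 70], [21, -30, 0], 0],
    [[0, 0, 80], [22, -34, 0], 0]
  ]
}}

```text
clock: 21.0
tcp_pos: [0.2777, -0.419, 0.2958]
orientation: [-0.001, 0.644, 0.765, 0.0]
wrist_force: [0.4, 0.8, 0.3]
finger_gap: 0.0853
grip_force: 0.0
```

Run:
```python
from h import *
look("C"); go([*J,.15],0)
rows=[]
for n in("sc","A","C"):
    im=cv2.resize(cv2.imread(f"pics/pano_{n}.png"),(720,130)); 
    for a in range(0,360,30): cv2.putText(im,str(a),(2*a,10),0,.35,(0,255,255),1); cv2.line(im,(2*a,0),(2*a,6),(0,255,255),1)
    rows.append(im)
for n,uv in(("A",(71,143)),("C",None)):
    pass
c=env.get_calibration("wrist"); u,v=[int(k) for k in w2px(c,[*J,.06])]
def crop(f,u,v,r=45):
    i=cv2.copyMakeBorder(cv2.imread(f),100,100,100,100,cv2.BORDER_CONSTANT); return cv2.resize(i[v+100-r:v+100+r,u+100-r:u+100+r],(200,200),interpolation=cv2.INTER_CUBIC)
rows.append(cv2.hconcat([crop("pics/sc.png",385,334,25),crop("pics/A.png",71,143),crop("pics/C.png",u,v),np.zeros((200,120,3),np.uint8)]))
cv2.imwrite("pics/comp.png",cv2.vconcat(rows))
```

```text
C jar px [472. 170.] best phi 170.0 dist 0.428
shift [ 0.7  19.01 14.46] turn z 9.39222188668387 yaw now 9.39 tcp [ 0.2768 -0.4237  0.2949] t 21.05
```

View pics/comp.png

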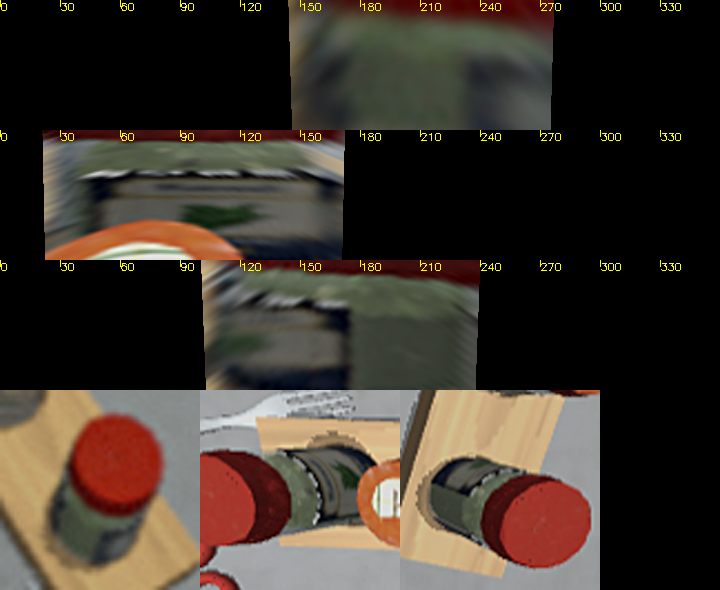

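The unwrapped side shows the cream and dark blue label with its green leaf, spanning about φ = 45° to 172° with the leaf at about 110°. So the jar's front faces world 110° and has to turn by -115°. I grasp with tool y at 160°, clear of the orange jar and inside the last joint's range.

Call:
{"method": "carry_out", "body": {
  "steps": [
    [[0, 0, -10], [0, 2.5, 0], 0],
    [[0, 0, -20], [0, 5, 0], 0],
    [[0, 0, -30], [0.1, 7.5, 0], 0],
    [[0, 0, -40], [0.2, 10, 0], 0],
    [[0, 0, -50], [0.3, 12.5, 0], 0],
    [[0, 0, -60], [0.4, 15, 0], 0],
    [[0, 0, -70], [0.6, 17, 0], 0],
    [[0, 0, -80], [0.7, 19, 0], 0]
  ]
}}

```text
clock: 22.05
tcp_pos: [0.4648, -0.3766, 0.2954]
orientation: [-0.001, -0.005, 1.0, 0.001]
wrist_force: [1.0, -0.2, 0.2]
finger_gap: 0.0859
grip_force: 0.0
```

Call:
{"method": "carry_out", "body": {
  "steps": [
    [[0, 0, -10], [0, 0, 0], 0],
    [[0, 0, -20], [0, 0, 2], 0],
    [[0, 0, -30], [0, 0, 4], 0],
    [[0, 0, -40], [0, 0, 6], 0],
    [[0, 0, -50], [0, 0, 8], 0],
    [[0, 0, -60], [0, 0, 9], 0],
    [[0, 0, -70], [0, 0, 9], 0],
    [[0, 0, -71], [0, 0, 9], 0]
  ]
}}

```text
clock: 23.05
tcp_pos: [0.4639, -0.3767, 0.2056]
orientation: [-0.0, -0.582, 0.813, 0.001]
wrist_force: [-0.8, -0.2, 0.3]
finger_gap: 0.0851
grip_force: 0.0
```

Run:
```python
from h import *
go([*J,.08],160); c=env.get_calibration("wrist"); p,_=env.read_camera("wrist")
q=p.astype(int); m=((q[:,:,0]>120)&(q[:,:,1]<70)&(q[:,:,2]<70)).astype(np.uint8)
n,l,s_,ce=cv2.connectedComponentsWithStats(m)
print("expect cap",np.round(w2px(c,[*J,.114])))
print([(a[:5].tolist(),b.round(0).tolist(),px2w(c,*b,.114).round(4)) for a,b in zip(s_[1:],ce[1:]) if a[4]>150]); cv2.imwrite("pics/w9.png",p[:,:,::-1])
print(env.get_state()['joint_pos'])
```

```text
shift [ 0.93 -0.24 12.56] turn z 1.1991619899644093 yaw now 161.2 tcp [ 0.4639 -0.3767  0.2056] t 23.05
expect cap [320. 192.]
[([184, 20, 78, 84, 2389], [219.0, 60.0], array([ 0.4991, -0.4994,  0.114 ])), ([310, 163, 32, 18, 276], [326.0, 171.0], array([ 0.453 , -0.4002,  0.114 ])), ([137, 226, 44, 29, 241], [155.0, 244.0], array([ 0.6071, -0.388 ,  0.114 ]))]
[-8.16327091e-01  3.66738754e-01  6.03143990e-02  1.26593738e+00
  5.82405525e-05 -2.05819268e+00]
```

Run:
```python
from h import *
p=cv2.imread("pics/w9.png"); c=env.get_calibration("wrist"); print(c['origin'])
h=cv2.cvtColor(p,cv2.COLOR_BGR2HSV); m=(((h[...,0]<5)|(h[...,0]>175))&(h[...,1]>150)&(h[...,2]>60)).astype(np.uint8)
n,l,s_,ce=cv2.connectedComponentsWithStats(m)
print([(a[:5].tolist(),b.round(0).tolist(),px2w(c,*b,.114).round(4)) for a,b in zip(s_[1:],ce[1:]) if a[4]>150])
for v in range(130,260,10): print(v,p[v,320].tolist(),end=" ")
k=[(u,v) for v in(170,190,210) for u in range(240,400,12)]
for v in(175,195,215): print("\n",v,[p[v,u].tolist() for u in range(250,400,14)])
```

```text
[ 0.44216884 -0.441634    0.34878181]
[([184, 20, 78, 84, 2622], [220.0, 60.0], array([ 0.4991, -0.4996,  0.114 ])), ([292, 158, 55, 58, 2468], [319.0, 187.0], array([ 0.4622, -0.3902,  0.114 ])), ([137, 210, 52, 45, 1631], [163.0, 232.0], array([ 0.5959, -0.3954,  0.114 ])), ([322, 245, 45, 26, 225], [342.0, 253.0], array([ 0.4625, -0.3303,  0.114 ]))]
130 [148, 197, 220] 140 [96, 128, 154] 150 [77, 79, 77] 160 [17, 19, 74] 170 [32, 40, 121] 180 [29, 37, 120] 190 [31, 40, 118] 200 [29, 37, 117] 210 [29, 36, 115] 220 [145, 195, 220] 230 [141, 189, 220] 240 [112, 151, 180] 250 [144, 191, 221] 
 175 [[165, 165, 163], [166, 166, 163], [174, 171, 170], [99, 131, 156], [31, 38, 119], [30, 37, 120], [32, 39, 122], [97, 130, 155], [114, 112, 111], [115, 115, 113], [119, 117, 115]]

 195 [[168, 167, 165], [168, 168, 165], [168, 167, 165], [154, 204, 230], [32, 41, 117], [30, 38, 116], [30, 38, 117], [105, 141, 167], [89, 119, 144], [117, 117, 114], [114, 113, 111]]

 215 [[170, 168, 166], [168, 168, 165], [166, 165, 163], [168, 167, 164], [129, 173, 207], [67, 89, 146], [134, 178, 212], [144, 191, 220], [141, 188, 219], [166, 164, 162], [166, 164, 162]]
```

The cap's centre comes out at (0.462, -0.389), within 3 mm of the first measurement. I descend and grasp.

Call:
{"method": "carry_out", "body": {
  "steps": [
    [[0, 0, 1], [0.5, -0.1, 3], 0],
    [[0, 0, 1], [1, -0.2, 6], 0],
    [[0, 0, 1], [1, -0.2, 9], 0],
    [[0, 0, 1], [1, -0.2, 12.5], 0],
    [[0, 0, 1], [1, -0.2, 12.5], 0],
    [[0, 0, 1], [1, -0.2, 12.5], 255],
    [[0, 0, 1], [1, -0.2, 12.5], 255],
    [[0, 0, 1], [1, -0.2, 12.5], 255]
  ],
  "force": 40
}}

```text
clock: 24.1
tcp_pos: [0.4638, -0.3883, 0.0841]
orientation: [0.0, -0.575, 0.818, -0.002]
wrist_force: [-1.3, 0.9, 5.8]
finger_gap: 0.0438
grip_force: 40.2
```

Call:
{"method": "carry_out", "body": {
  "steps": [
    [[0, 0, 0], [0, 0, 0], 255],
    [[0, 0, 0], [0, 0, 0], 255],
    [[0, 0, 0], [0, 0, -1], 255],
    [[0, 0, 0], [0, 0, -2.5], 255],
    [[0, 0, 0], [0, 0, -5], 255],
    [[0, 0, 0], [0, 0, -8], 255],
    [[0, 0, 0], [0, 0, -12], 255],
    [[0, 0, 0], [0, 0, -16], 255]
  ]
}}

```text
clock: 25.1
tcp_pos: [0.4628, -0.3872, 0.2442]
orientation: [0.0, -0.575, 0.818, -0.0]
wrist_force: [-0.1, -0.5, -0.7]
finger_gap: 0.0434
grip_force: 40.8
```

Run:
```python
from h import *
s=env.get_state(); print(s['finger_gap'],s['grip_force'],s['wrist_force'],s['joint_pos'][5])
c=env.get_calibration("scene"); p,_=env.read_camera("scene"); p=p[:,:,::-1].copy(); cv2.imwrite("pics/s5.png",p)
# lens front: dark barrel in the scene picture; first estimate
print("lens est px",w2px(c,st(-.003,.036,.18)), w2px(c,st(-.003,.036,.206)))
print("gripped jar px",w2px(c,s['tcp_pos']))
# lens from w6-like depth: black barrel pixels in scene depth
_,d=env.read_camera("scene")
u0,v0=[int(k) for k in w2px(c,st(-.003,.036,.18))]
P=[]
for v in range(v0-25,v0+25):
    for u in range(u0-25,u0+25):
        if p[v,u].sum()<150 and d[v,u]>0:
            w=np.array(c["origin"])+rot(c["orientation"]).apply([(u-c["cx"])/c["fx"]*d[v,u],-(v-c["cy"])/c["fy"]*d[v,u],-d[v,u]])
            if w[2]>.14: P.append([*own(w),w[2],u,v])
P=np.array(P); print(len(P),np.percentile(P,[5,50,95],axis=0).round(3))
# white housing
H=[]
for v in range(v0-40,v0+30):
    for u in range(u0-30,u0+40):
        if p[v,u].min()>130 and d[v,u]>0:
            w=np.array(c["origin"])+rot(c["orientation"]).apply([(u-c["cx"])/c["fx"]*d[v,u],-(v-c["cy"])/c["fy"]*d[v,u],-d[v,u]])
            if w[2]>.14: H.append([*own(w),w[2]])
H=np.array(H); print(len(H),np.percentile(H,[3,50,97],axis=0).round(3))
print(s['clock'])
```

```text
0.04338488517051097 40.84902749141406 [-0.09248766 -0.48288873 -0.65200687] -2.0553629224865735
lens est px (np.float64(314.14674526278145), np.float64(107.58434436835404)) (np.float64(314.02393665726896), np.float64(99.6941584797883))
gripped jar px (np.float64(400.75630016926175), np.float64(296.48484951040626))
62 [[-3.0000e-03  1.7000e-02  1.7200e-01  3.1300e+02  1.0005e+02]
 [-1.0000e-03  2.5000e-02  1.9000e-01  3.1650e+02  1.0600e+02]
 [ 5.0000e-03  4.6000e-02  2.0100e-01  3.1900e+02  1.1295e+02]]
273 [[0.01  0.008 0.202]
 [0.033 0.033 0.206]
 [0.06  0.065 0.208]]
25.1
```

Grasped (gap 43 mm, 40 N) and lifted. The housing puts the lens axis at own y ≈ 0.036 and the lens front at own x ≈ -0.003.

Run:
```python
from h import *
go(st(-.125,.036,.213),160-115); print(st(-.125,.036,.213))
```

```text
shift [-57.42  14.45   3.17] turn z 115.22656285784078 yaw now 160.23 tcp [ 0.4646 -0.3892  0.2484] t 25.2
[0.52313451 0.19982784 0.213     ]
```

Call:
{"method": "carry_out", "body": {
  "steps": [
    [[0, 0, 6], [-2, 0.5, 0], 255],
    [[0, 0, 13], [-6, 1.5, 0], 255],
    [[0, 0, 21], [-11, 2.8, 0], 255],
    [[0, 0, 29], [-16, 4, 0], 255],
    [[0, 0, 37], [-21, 5.3, 0], 255],
    [[0, 0, 45], [-26, 6.5, 0], 255],
    [[0, 0, 53], [-30, 7.5, 0], 255],
    [[0, 0, 60], [-34, 8.5, 0], 255]
  ]
}}

```text
clock: 26.2
tcp_pos: [0.4977, -0.0371, 0.2421]
orientation: [-0.0, -0.087, 0.996, 0.0]
wrist_force: [0.3, 0.2, -1.2]
finger_gap: 0.0434
grip_force: 40.9
```

Run:
```python
from h import *
go(st(-.125,.036,.213),45)
```

```text
shift [-6.62 22.89  2.91] turn z 54.99709300198849 yaw now 100.0 tcp [ 0.4977 -0.0371  0.2421] t 26.2
```

Call:
{"method": "carry_out", "body": {
  "steps": [
    [[0, 0, 8], [-1.2, 4, 0], 255],
    [[0, 0, 16], [-2.4, 8, 0], 255],
    [[0, 0, 24], [-3.6, 12, 0], 255],
    [[0, 0, 32], [-4.6, 16, 0], 255],
    [[0, 0, 40], [-5.5, 19, 1], 255],
    [[0, 0, 47], [-6.2, 21.5, 2], 255],
    [[0, 0, 55], [-6.6, 22.9, 2.9], 255],
    [[0, 0, 55], [-6.6, 22.9, 2.9], 255]
  ]
}}

```text
clock: 27.2
tcp_pos: [0.5214, 0.199, 0.2121]
orientation: [-0.001, 0.379, 0.925, -0.001]
wrist_force: [0.4, 0.2, -1.0]
finger_gap: 0.0433
grip_force: 40.9
```

Call:
{"method": "carry_out", "body": {
  "steps": [
    [[0, 0, 0], [0, 0, 0], 255],
    [[0, 0, 0], [0, 0, 0], 255],
    [[0, 0, 0], [0, 0, 0], 255],
    [[0, 0, 0], [0, 0, 0], 255],
    [[0, 0, 0], [0, 0, 0], 255],
    [[0, 0, 0], [0, 0, 0], 255],
    [[0, 0, 0], [0, 0, 0], 255],
    [[0, 0, 0], [0, 0, 0], 255]
  ]
}}

```text
clock: 28.2
tcp_pos: [0.5223, 0.1984, 0.2131]
orientation: [-0.0, 0.381, 0.925, 0.0]
wrist_force: [0.3, -0.1, -1.1]
finger_gap: 0.0437
grip_force: 40.9
```

Run:
```python
from h import *
go(st(-.125,.036,.213),45)
s=env.get_state(); print(s['grip_force'],s['finger_gap'],s['wrist_force'])
for n in("scene","top"):
    c=env.get_calibration(n); p,d=env.read_camera(n)
    f=p[:,:,::-1].astype(np.uint8)
    h=cv2.cvtColor(f.copy(),cv2.COLOR_BGR2HSV); cv2.imwrite(f"pics/{n}9.png",f)
    # jar bottom/top visible points via depth around expected jar place
    uu,vv=[int(k) for k in w2px(c,st(-.125,.036,.18))]; P=[]
    for v in range(vv-40,vv+40):
        for u in range(uu-40,uu+40):
            if d[v,u]>0:
                w=np.array(c["origin"])+rot(c["orientation"]).apply([(u-c["cx"])/c["fx"]*d[v,u],-(v-c["cy"])/c["fy"]*d[v,u],-d[v,u]])
                o=own(w)
                if .11<w[2]<.27 and np.hypot(o[0]+.125,o[1]-.036)<.035: P.append([*o,w[2],*f[v,u]])
    P=np.array(P); print(n,(uu,vv),len(P)); 
    if len(P):
        print(np.percentile(P[:,:3],[2,50,98],axis=0).round(3))
        for z in np.arange(.12,.25,.015):
            k=(abs(P[:,2]-z)<.0075); print(z.round(3),k.sum(),P[k].mean(0).round(3) if k.any() else "")
t=env.get_calibration("top"); print(edge(cv2.imread("pics/top9.png"),t,(-.03,-.02,-.01)))
```

```text
shift [0.04 0.16 0.01] turn z 0.22894205522820243 yaw now 45.23 tcp [0.5223 0.1984 0.2131] t 28.2
40.91483135344788 0.04371983910017071 [ 0.25438075 -0.10456709 -1.14519495]
scene (273, 120) 608
[[-0.146  0.006  0.14 ]
 [-0.125  0.016  0.2  ]
 [-0.101  0.05   0.264]]
0.12 0 
0.135 24 [-1.2900e-01  1.8000e-02  1.4000e-01  9.4542e+01  9.1375e+01  8.5167e+01]
0.15 67 [-1.2800e-01  1.8000e-02  1.5000e-01  6.7791e+01  7.1493e+01  6.7672e+01]
0.165 75 [-1.2900e-01  1.8000e-02  1.6500e-01  6.0520e+01  6.7733e+01  6.4840e+01]
0.18 73 [-1.2900e-01  1.7000e-02  1.8000e-01  6.5096e+01  7.3233e+01  6.8753e+01]
0.195 82 [-1.3000e-01  1.8000e-02  1.9500e-01  5.8841e+01  6.8000e+01  6.6207e+01]
0.21 68 [-1.2600e-01  1.6000e-02  2.1000e-01  7.2338e+01  8.5706e+01  7.8647e+01]
0.225 53 [-1.2600e-01  1.3000e-02  2.2500e-01  4.5208e+01  4.7830e+01  6.5208e+01]
0.24 120 [-1.1900e-01  2.4000e-02  2.4100e-01  2.6942e+01  3.1600e+01  7.9392e+01]
top (220, 195) 64
[[-0.145  0.005  0.147]
 [-0.122  0.015  0.199]
 [-0.107  0.022  0.269]]
0.12 0 
0.135 1 [-1.24e-01  1.50e-02  1.36e-01  1.01e+02  9.80e+01  9.10e+01]
0.15 8 [-1.2400e-01  1.5000e-02  1.5200e-01  9.2125e+01  9.0250e+01  8.3500e+01]
0.165 7 [-1.2500e-01  1.5000e-02  1.6800e-01  7.1143e+01  7.2143e+01  6.7571e+01]
0.18 9 [-1.1900e-01  1.6000e-02  1.8100e-01  6.7111e+01  7.0111e+01  6.6333e+01]
0.195 11 [-1.2000e-01  1.6000e-02  1.9600e-01  5.6273e+01  6.1636e+01  6.0818e+01]
0.21 6 [-1.1700e-01  1.7000e-02  2.0800e-01  5.8333e+01  6.2500e+01  6.6833e+01]
0.225 6 [-1.2300e-01  1.3000e-02  2.2600e-01  4.2833e+01  4.7833e+01  6.0000e+01]
0.24 9 [-1.1700e-01  1.6000e-02  2.4100e-01  3.1667e+01  3.3778e+01  7.0444e+01]
[(0.0995, -50), (0.0995, -44), (0.1145, -58)]
```

Run:
```python
from h import *
p=cv2.imread("pics/scene9.png").astype(float); c=env.get_calibration("scene")
X=np.array([.5223,.1984])
for ph in range(-180,-30,8):
    a=np.radians(ph); col=[]
    for z in np.arange(.15,.20,.005):
        u,v=w2px(c,[X[0]+.022*np.cos(a),X[1]+.022*np.sin(a),z]); col.append(p[int(round(v)),int(round(u))])
    print(ph,np.mean(col,0).round(0),end="; ")
```

```text
-180 [98. 99. 95.]; -172 [84. 85. 81.]; -164 [79. 80. 76.]; -156 [80. 80. 77.]; -148 [76. 77. 74.]; -140 [73. 74. 72.]; -132 [64. 63. 61.]; -124 [56. 57. 51.]; -116 [59. 73. 64.]; -108 [61. 78. 70.]; -100 [60. 77. 69.]; -92 [59. 75. 66.]; -84 [57. 73. 64.]; -76 [56. 71. 65.]; -68 [54. 67. 60.]; -60 [47. 53. 48.]; -52 [48. 51. 46.]; -44 [41. 42. 46.]; -36 [45. 46. 52.];
```

The plain herb gap between the labels spans -120° to -64°, so the front label faces about -3°, against the -5° needed. Position, height and carriage are all in tolerance.

Run:
```python
from workcell import env
print(env.hand_in())
```

```text
the job is handed in; nothing more can be done
None
```

I handed the job in at about 28 s, with no verdict returned: the camera is clamped at the yellow mark and the herb jar is held upright, label facing the lens, about 100 mm away; the first lever swing dragged the camera about 26 mm, so I slid it back to its start before opening the lever fully and moving on.

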